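Hold the reference slide in the reader's slot

TASK

Take the filter slide with the green grip out of its stand and pass it, upright, down through the slot in the top of the bench reader. Somewhere below the slot its nose meets a spring-loaded seat: feel for it, push the seat gently down to its firm stop, and finish while still gripping the slide and holding it pressed there, because the spring would lift it if you let go. Leave the white-gripped slide, the vial and the petri dish alone.

Things in the scene. Friction and masses are not known exactly. Their poses are not given: they have to be found in the camera images.
- ref_slide_grip (a point): Middle of the reference slide's green grip, where to grasp it: 12 mm (x, grasp across this) by 34 mm (y) by 40 mm high. z points up the slide. Below the grip is a black blade with an amber window, 8 mm (x) by 36 mm (y), 60 mm long. The slide is 100 mm long, the same turned half round about z, 0.04 to 0.09 kg, and starts upright in one pocket of the stand.
- ref_slide_tip (a point): Centre of the lower end of the green-gripped slide's blade, 80 mm below the middle of its grip; same axes. The last 6 mm of the blade taper to 4 mm by 30 mm.
- blank_slide_grip (a point): Middle of the white grip of the blank slide, a slide of the same shape and size with a clear window; it stands in the other pocket and stays there.
- stand: Grey storage block for two slides, fixed, 56 mm (x) by 150 mm (y) by 40 mm high, origin at the centre of its underside. Two pockets open at the top, 12 mm (x) by 40 mm (y), 30 mm deep, at y = +36 mm and -36 mm; which slide is in which varies.
- slot (a point): Centre of the slot's mouth, mid-top of the white reader (fixed, 140 mm x, 160 mm y, 85 mm high, display on its -x side), in a grey level plate 12 mm thick. Slot 10 mm (x) by 38 mm (y), 2 mm more than the blade each way; the space below is wider. x across the slot, y along it, z up. The grip is too thick to enter.
- seat (a joint): Downward travel of the orange sprung seat under the slot: 0 at rest, 0.008 m at its firm stop. At rest it lies at an unknown 25 to 40 mm below the slot's mouth (the grip's underside always stays 12 mm or more above the reader). The spring pushes up with 4 N at first, 7 N at the stop; beyond that it is rigid.
- vial: Small reagent vial with a red cap, 23 mm across, 40 mm high, bystander; origin at the centre of its underside.
- dish: Petri dish with pink contents, 59 mm across, 15 mm high, bystander; origin at the centre of its underside.

How it is judged:
On the way, in this order (a step that is already met when the one before it is completed fails the run):
1. the green-gripped slide is lifted clear of the stand (z of ref_slide_tip in the frame of stand above 0.043 m), for 0.1 s.
2. the end of its blade is through the slot's plate, inside the reader (x of ref_slide_tip in the frame of slot between -0.006 and 0.006 m and y of ref_slide_tip in the frame of slot between -0.006 and 0.006 m and z of ref_slide_tip in the frame of slot below -0.013 m), for 0.1 s.
At the end, for the whole second after the job is handed in: Green slide gripped (grasp point within 30 mm of the grip's middle, over 1 N), still, upright within 0.12 rad, its end within 6 mm of the slot's axis and 25 mm or more below the mouth, holding the seat down over 6 of its 8 mm. White slide, vial, dish within 20 mm of their starts (value of joint seat above 0.006 m and x of ref_slide_tip in the frame of slot between -0.006 and 0.006 m and y of ref_slide_tip in the frame of slot between -0.006 and 0.006 m and z of ref_slide_tip in the frame of slot below -0.025 m and angle between the z axis of ref_slide_tip and the z axis of slot, either way round below 0.12 rad and contact force between the fingers and ref_slide above 1 N and distance between the grasp point and ref_slide_grip below 0.03 m and linear speed of ref_slide below 0.02 m/s and distance of each of blank_slide_grip, vial, dish from where it was at the start of the episode below 0.02 m); the arm keeps its last pose, push and grip.
It fails at once if the slide is rammed against the reader's case (over 40 N) (contact force between ref_slide and reader above 40 N).
It fails at once if the seat is pressed with more than 40 N (contact force between ref_slide and seat above 40 N).
It fails at once if the white-gripped slide is disturbed (distance of blank_slide_grip from where it was at the start of the episode above 0.02 m).
It fails at once if the vial or the petri dish is disturbed (distance of any of vial, dish from where it was at the start of the episode above 0.02 m).
It also fails if it takes over 45 s, if anything falls off the work surface, if the arm or the gripper's body presses on something with over 40 N, if the wrist force passes 120 N, or if a joint passes its speed limit or range.

ROBOT

A 6-joint arm with a two-finger parallel gripper is mounted at the origin on a cart in front of the work surface, level with it; the furniture and walls round the work are solid. World frame = base frame: x ahead of the robot, y to its left, z up, the work surface at z = 0. Lengths are in m, angles in rad, forces in N, time in s.
With the tool pointing down it reaches from about 0.25 to 0.775 m from the base axis. Payload 8.9 kg.
Tool frame: the origin (TCP) lies midway between the tips of the shut fingers; the grasp point (between the pads) lies 19 mm behind it; x points along the fingers, y is the direction in which the jaws open and shut, and the axes are right-handed (so a half turn about x gives the same grasp; the last joint's range is limited). The gripper opens to 85 mm and grips with 20 to 120 N. Pads are 22 mm wide; open, the fingers measure 114 mm over their backs; the gripper's body (76 mm by 85 mm) begins 54 mm behind the grasp point. The pads swing forward as they close: fully open they stand 13 mm farther back than shut.
Start: joints at [1.172, 0.291, -0.153, 1.127, 0, 1.431], TCP at [0.135, 0.507, 0.231] pointing down, gripper open.
Joint ranges: [-2.52, 2.52], [-0.91, 1.74], [-1.3, 1.37], [-1.96, 2.02], [-1.52, 1.47], [-3.14, 3.14]. Speed limits (rad/s): [2.22, 2.22, 2.79, 3.14, 3.14, 3.14].

INTERFACE

Orientations are given as a unit quaternion [w, x, y, z].
In Python, from cell import telemetry, capture, sign_off gives the robot as it stands.
- The arm moves only by the tool servo_tool, never from a script. Its argument "targets" is a list of rows, each a list of 7 numbers: the turn, a rotation vector about the world's x, y, z in rad, then the shift along the world's x, y, z in m, then the opening, from -1 (shut) to 1 (fully open). In form: [[rx, ry, rz, x, y, z, grip], ...]. A call has 1 to 10 rows; each row shifts and turns the commanded pose from where the row before left it; what a row does not reach is not made up. A row lasts 1/10 s, in which the tool goes at most 50 mm and 8.59 degrees, less where a joint would pass 70% of its speed; a pose out of reach is approached as far as the arm can. A call is refused whole if a number of a shift passes 0.05 or a number of a turn 0.15, either way. A call with a gripper value outside its range is refused whole. The fingers move at their own pace and stop on an object; "squeeze" is the grip in N (left out, the last holds). Time passes only in rows, so rows that do not move let the fingers close. It gives the time, the measured TCP pose, the force and the opening at its end, in the units of the state.
- telemetry.observe(): the state, without advancing time (a new reading comes with each control period).
- capture(name): name is "scene" or "top"; returns a dict with "frame" (400x640x3 uint8, blue, green, red), "fx", "fy", "cx", "cy" (pixels), "R" (3x3) and "t" (3): a world point X has camera coordinates R X + t. Camera axes: x right, y down, z forward; pixel columns grow to the right and rows downward; lengths in m; the calibration is good to about 2 mm. A picture is of the moment at which its call begins. There is no depth.
- sign_off(): hands the job in, once; it reports no verdict.
The state is a dict: "t": time; "joint_pos": joint angles; "qvel": joint speeds; "joint_torque": joint torques, N m; "tcp_pos": TCP position; "eef_rot": TCP orientation; "ft_force": force on the tool from outside, world axes, zero at the start; "ft_torque": the same for the moment, N m; "opening": finger opening in m.
Only numpy, scipy, OpenCV 4.12 (cv2) and the standard library are available. Lean on these libraries where they do the work, as an engineer would, in place of code of your own. Each camera call takes 0.05 s, during which the arm holds its last target.

## Working session

There is one attempt and no reset: what is moved stays moved. The work goes in short steps, Python scripts to look and compute and a tool call to move; the robot and the scene stay as the last step left them, time stands still between calls to the robot, and variables do not carry over. Pictures are saved under pics/ and viewed, and the job is handed in when it is done.

Besides the shell and the picture viewer there is one more tool, called after ">>>" as name([rows], argument=value, ...), one row to a line, values as JSON. servo_tool: Moves the arm, as the interface text tells. Its arguments: {"type":"object","properties":{"targets":{"type":"array","items":{"type":"array","items":{"type":"number"}}},"squeeze":{"type":"number"}},"required":["targets"]}

```bash
mkdir -p pics; ls; python3 - <<'E'
from cell import telemetry, capture
import cv2,json,numpy as np
s=telemetry.observe(); print({k:np.round(v,4).tolist() for k,v in s.items()})
for n in ("scene","top"):
    c=capture(n); cv2.imwrite(f"pics/{n}0.png",c["frame"]); print(n,c["fx"],c["fy"],c["cx"],c["cy"],np.round(c["R"],4).tolist(),np.round(c["t"],4).tolist())
E
```

```text
pics
{'t': 0.0, 'joint_pos': [1.1717, 0.2913, -0.1541, 1.1267, -0.0, 1.4315], 'qvel': [-0.0013, -0.0003, -0.0016, -0.0018, -0.0007, 0.0004], 'joint_torque': [0.0011, -53.7139, 33.1373, 0.0158, -0.0, 0.0], 'tcp_pos': [0.1347, 0.507, 0.2307], 'eef_rot': [0.701, 0.0912, 0.7013, -0.0921], 'ft_force': [-0.2334, -0.3628, 0.1209], 'ft_torque': [-0.0644, 0.004, 0.0522], 'opening': 0.0854}
scene 471.1556420963285 471.1556420963285 318.6165845883725 201.27007996537924 [[-0.8534, -0.5212, -0.0023], [-0.3583, 0.5899, -0.7237], [0.3785, -0.6168, -0.6901]] [0.527, 0.3332, 0.9659]
top 377.02869622357105 377.02869622357105 322.20325574388744 207.2277129560355 [[-0.0131, -0.9995, -0.0283], [-0.9967, 0.0153, -0.0795], [0.0799, 0.0272, -0.9964]] [-0.0523, 0.6576, 1.1978]
```

View pics/scene0.png

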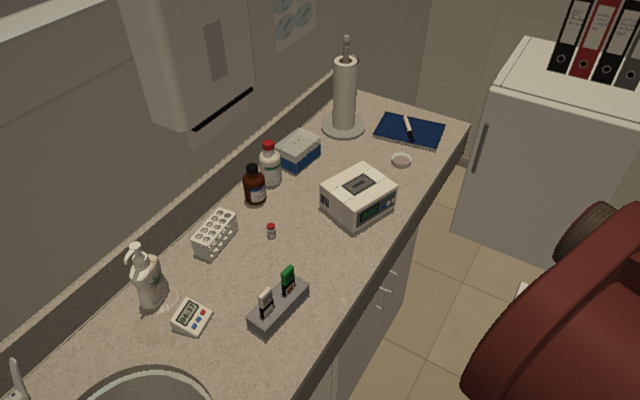

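View pics/top0.png

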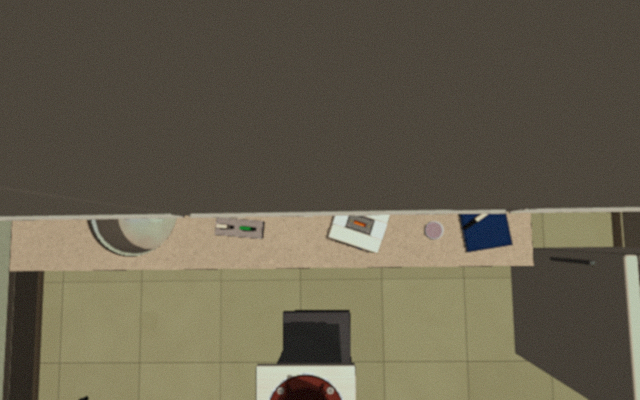

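The scene view shows the stand near (278,305), with the white slide at (266,302) and the green one at (288,280). The reader is at (358,195), its slot at (359,185), the vial at (271,231) and the dish at (401,160). In the top view the stand is at (239,228), the slot at (360,224), and a cabinet or shelf hides everything above row 215. I'll zoom in next.

```bash
python3 - <<'E'
import cv2
s=cv2.imread("pics/scene0.png");t=cv2.imread("pics/top0.png")
def z(im,x,y,w,h,k,n): cv2.imwrite(n,cv2.resize(im[y:y+h,x:x+w],None,fx=k,fy=k,interpolation=cv2.INTER_CUBIC))
z(s,240,255,80,80,7,"pics/z1.png"); z(s,310,150,100,85,7,"pics/z2.png")
z(t,205,205,70,45,10,"pics/z3.png"); z(t,322,205,76,55,10,"pics/z4.png")
E
```

```text
(no output)
```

View pics/z1.png

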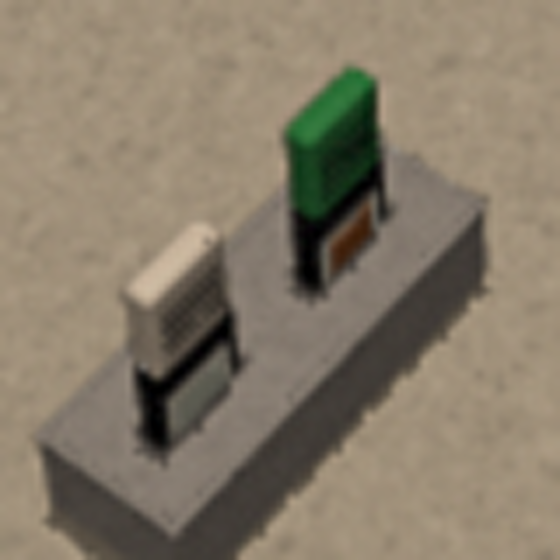

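View pics/z2.png

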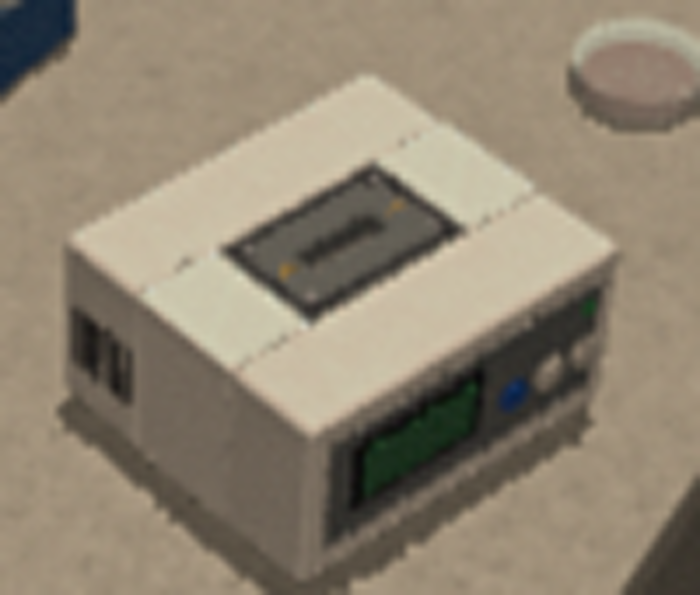

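View pics/z3.png

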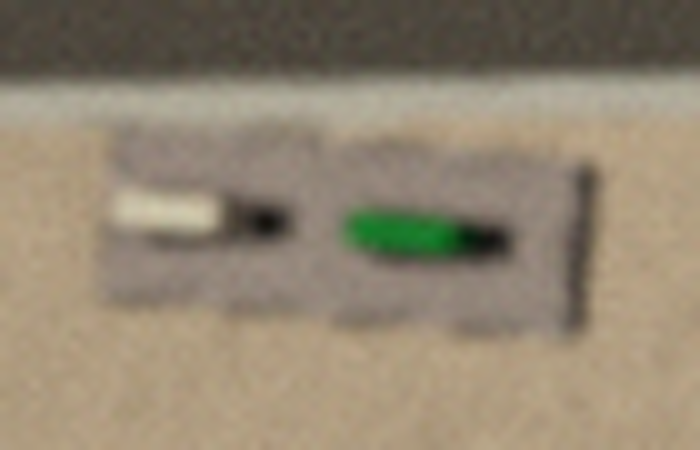

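View pics/z4.png

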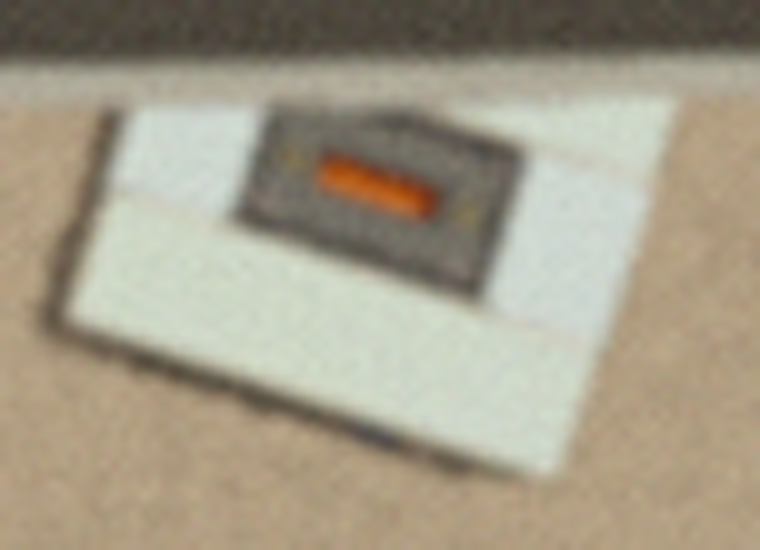

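```bash
cat > h.py <<'E'
import numpy as np
from scipy.optimize import least_squares
CAM=dict(scene=(471.1556,318.6166,201.2701,np.array([[-0.8534,-0.5212,-0.0023],[-0.3583,0.5899,-0.7237],[0.3785,-0.6168,-0.6901]]),np.array([0.527,0.3332,0.9659])),
top=(377.0287,322.2033,207.2277,np.array([[-0.0131,-0.9995,-0.0283],[-0.9967,0.0153,-0.0795],[0.0799,0.0272,-0.9964]]),np.array([-0.0523,0.6576,1.1978])))
def proj(n,X):
    f,cx,cy,R,t=CAM[n]; c=np.asarray(X)@R.T+t; return np.c_[cx+f*c[:,0]/c[:,2],cy+f*c[:,1]/c[:,2]]
def pix(uv,off,k): return np.array(off)+(np.array(uv,float)+.5)/k-.5
def fit(obs,x0,zfix=None):
    # obs: (cam, local xyz mm, uv)
    def res(p):
        c,s=np.cos(p[3]),np.sin(p[3]); r=[]
        for n,l,uv in obs:
            l=np.array(l)/1000.; X=np.array([p[0]+c*l[0]-s*l[1],p[1]+s*l[0]+c*l[1],(p[2] if zfix is None else zfix)+l[2]])
            r.append(proj(n,X[None])[0]-uv)
        return np.ravel(r)
    o=least_squares(res,x0,loss='soft_l1'); return o.x,res(o.x).reshape(-1,2)
E
cat > f1.py <<'E'
from h import *
S=lambda l,u,o,k:("scene",l,pix(u,o,k)); T=lambda l,u,o,k:("top",l,pix(u,o,k))
o2=(310,150);o4=(322,205);o1=(240,255);o3=(205,205)
rd=[S(l,u,o2,7) for l,u in [((70,-80,0),(370,75)),((-70,-80,0),(615,250)),((-70,80,0),(315,437)),((70,80,0),(70,243)),((-70,80,-85),(305,580)),((0,19,0),(303,260)),((0,-19,0),(382,222))]]
rd+=[T(l,u,o4,10) for l,u in [((-70,80,0),(64,325)),((-70,-80,0),(560,477)),((0,19,0),(316,172)),((0,-19,0),(438,203))]]
st=[S(l,u,o1,7) for l,u in [((28,75,0),(40,440)),((-28,75,0),(175,535)),((-28,-75,0),(485,205)),((28,-75,0),(395,155)),((28,75,-40),(52,520)),((-28,-75,-40),(490,288))]]
st+=[T(l,u,o3,10) for l,u in [((-28,75,0),(105,305)),((-28,-75,0),(570,330)),((28,-75,0),(580,160))]]
gr=[S(l,u,o1,7) for l,u in [((-6,17,-20),(306,220)),((-6,-17,-20),(381,170)),((-6,-17,20),(378,85)),((-6,17,20),(307,145)),((6,17,20),(287,128)),((6,-17,20),(352,68))]]
gr+=[T(l,u,o3,10) for l,u in [((0,17,20),(343,231)),((0,-17,-20),(463,238))]]
for n,o,x0 in (("reader",rd,[.5,-.2,.085,-.3]),("stand",st,[.5,.2,.04,0]),("green",gr,[.5,.2,.09,0])):
    p,r=fit(o,x0); print(n,np.round(p,4)); print(np.round(r,1).tolist())
    h={"reader":.085,"stand":.04,"green":.09}[n]; p,r=fit(o,x0,h); print(" zfix",np.round(p,4),np.round(np.abs(r).max(),1))
E
python3 f1.py
```

```text
reader [ 0.6016 -0.1775  0.08   -0.3248]
[[-0.3, -0.8], [1.4, -0.5], [0.0, 0.3], [-1.1, -0.5], [-0.2, 2.9], [0.5, 0.7], [-0.4, -0.0], [-0.1, -0.2], [0.1, 0.6], [0.5, -0.5], [0.1, 0.1]]
 zfix [ 0.6007 -0.1753  0.1014 -0.3218] 2.4
stand [ 0.5949  0.2083  0.0312 -0.1023]
[[0.1, 0.4], [0.3, 0.9], [0.3, 1.3], [-5.8, -3.5], [0.4, -1.0], [-0.2, -0.3], [0.2, -1.0], [-0.5, 0.6], [0.3, 0.3]]
 zfix [ 0.5922  0.211   0.0564 -0.0953] 5.9
green [ 0.5911  0.1749  0.0881 -0.1714]
[[0.6, 1.4], [0.6, -1.0], [0.3, -0.3], [-0.6, 0.8], [-1.8, 0.2], [0.0, -0.7], [-0.7, -0.7], [1.1, 0.7]]
 zfix [ 0.5904  0.1758  0.232  -0.1723] 1.8
```

```bash
sed -i 's/((28,-75,0),(395,155)),//' f1.py; python3 f1.py; python3 - <<'E'
from h import *
# shelf edge candidates: x from top row ~214 at each height
for z in (.5,.6,.7,.8):
    x=.559+.062*(1.244-z)
    print(z,round(x,3),[np.round(proj("scene",[[x,y,z]])[0]).tolist() for y in (.6,.5,.4,.2,0)])
E
```

```text
reader [ 0.6016 -0.1775  0.08   -0.3248]
[[-0.3, -0.8], [1.4, -0.5], [0.0, 0.3], [-1.1, -0.5], [-0.2, 2.9], [0.5, 0.7], [-0.4, -0.0], [-0.1, -0.2], [0.1, 0.6], [0.5, -0.5], [0.1, 0.1]]
 zfix [ 0.6007 -0.1753  0.1014 -0.3218] 2.4
stand [ 0.5951  0.2085  0.0328 -0.0921]
[[0.1, 0.3], [0.5, 0.6], [-0.1, 0.6], [0.3, -1.1], [-0.5, -0.9], [-0.0, -0.9], [-0.5, 0.3], [0.1, -0.0]]
 zfix [ 0.593   0.2108  0.04   -0.0851] 1.8
green [ 0.5911  0.1749  0.0881 -0.1714]
[[0.6, 1.4], [0.6, -1.0], [0.3, -0.3], [-0.6, 0.8], [-1.8, 0.2], [0.0, -0.7], [-0.7, -0.7], [1.1, 0.7]]
 zfix [ 0.5904  0.1758  0.232  -0.1723] 1.8
0.5 0.605 [[21.0, 308.0], [100.0, 244.0], [163.0, 194.0], [257.0, 119.0], [324.0, 65.0]]
0.6 0.599 [[-25.0, 245.0], [72.0, 181.0], [147.0, 131.0], [254.0, 59.0], [327.0, 10.0]]
0.7 0.593 [[-91.0, 157.0], [34.0, 94.0], [125.0, 48.0], [250.0, -15.0], [332.0, -56.0]]
0.8 0.587 [[-192.0, 20.0], [-21.0, -30.0], [96.0, -65.0], [245.0, -109.0], [337.0, -137.0]]
```

```bash
python3 -c "
import cv2
s=cv2.imread('pics/scene0.png')[0:200,0:300]
cv2.imwrite('pics/z5.png',cv2.convertScaleAbs(cv2.resize(s,None,fx=2.6,fy=2.6),alpha=1.5))"
```

```text
(no output)
```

View pics/z5.png

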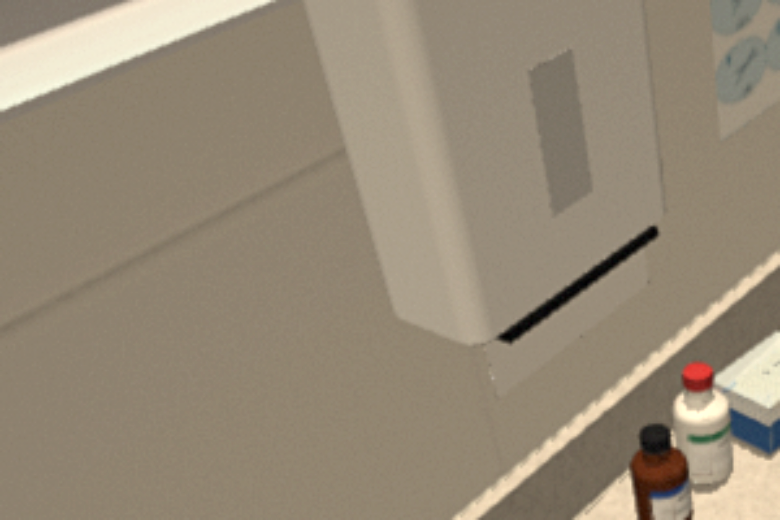

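```bash
python3 - <<'E'
from scipy.spatial.transform import Rotation as R
import numpy as np
w,x,y,z=[.701,.0912,.7013,-.0921]
M=R.from_quat([x,y,z,w]).as_matrix(); print(M.round(3)); print(np.arctan2(M[1,1],M[0,1]))
from h import *
print(proj("scene",[[.591,.175,.09],[.6010,-.1764,.085]]),proj("top",[[.591,.175,.09],[.601,-.1764,.085]]))
E
```

```text
[[-0.001  0.257  0.966]
 [-0.001  0.966 -0.257]
 [-1.    -0.001 -0.   ]]
1.3108426872440748
[[286.83340073 274.99924402]
 [358.72214441 183.19293471]] [[245.01638398 228.05106217]
 [359.28679812 223.24585971]]
```

>>> servo_tool([
  [0,0,-0.141,0.045,-0.033,0,1],
  [0,0,-0.141,0.045,-0.033,0,1],
  [0,0,-0.141,0.045,-0.033,0,1],
  [0,0,-0.141,0.045,-0.033,0,1],
  [0,0,-0.141,0.045,-0.033,0,1],
  [0,0,-0.141,0.045,-0.033,0,1],
  [0,0,-0.141,0.045,-0.033,0,1],
  [0,0,-0.141,0.045,-0.033,0,1],
  [0,0,-0.141,0.045,-0.033,0,1],
  [0,0,-0.141,0.045,-0.033,0,1],
])

```text
t: 1.1
tcp_pos: [0.5394, 0.2101, 0.231]
eef_rot: [-0.473, -0.525, -0.473, 0.526]
ft_force: [0.9, 1.2, 0.5]
opening: 0.0854
```

>>> servo_tool([
  [0,0,0,0.002,-0.001,-0.01,1],
  [0,0,0,0,0,0,1],
])

```text
t: 1.3
tcp_pos: [0.5398, 0.2095, 0.2194]
eef_rot: [-0.474, -0.524, -0.475, 0.525]
ft_force: [-0.4, -1.0, -0.3]
opening: 0.0855
```

```bash
cat > st.py <<'E'
from cell import telemetry
from scipy.spatial.transform import Rotation as R
import numpy as np
s=telemetry.observe(); w,x,y,z=s["eef_rot"]; M=R.from_quat([x,y,z,w]).as_matrix()
print("t",round(s["t"],2),"tcp",np.round(s["tcp_pos"],4),"head",round(np.arctan2(M[1,1],M[0,1]),4),"xax",np.round(M[:,0],3),"F",np.round(s["ft_force"],2),"T",np.round(s["ft_torque"],2),"open",round(s["opening"],4),"q",np.round(s["joint_pos"],2))
E
python3 st.py; python3 - <<'E'
from cell import capture
import cv2
for n in ("scene","top"): cv2.imwrite(f"pics/{n}1.png",capture(n)["frame"])
E
```

```text
t 1.3 tcp [0.5398 0.2095 0.2194] head -0.1006 xax [-0.003 -0.001 -1.   ] F [-0.37 -1.01 -0.28] T [0.02 0.02 0.01] open 0.0855 q [ 0.24  0.4  -0.02  1.15  0.    1.92]
```

View pics/scene1.png

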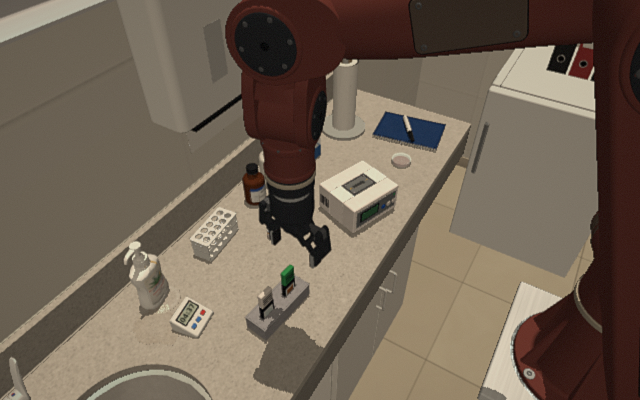

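>>> servo_tool([
  [0,0,0,0,0,-0.035,1],
  [0,0,0,0,0,-0.035,1],
  [0,0,0,0.0255,-0.017,0,1],
  [0,0,0,0.0255,-0.0175,0,1],
  [0,0,0,0,0,0,1],
  [0,0,0,0,0,0,1],
])

```text
t: 2.0
tcp_pos: [0.5905, 0.1771, 0.1516]
eef_rot: [0.475, 0.524, 0.475, -0.524]
ft_force: [-0.4, 0.2, 0.1]
opening: 0.0852
```

```bash
python3 st.py; python3 - <<'E'
from cell import capture
import cv2
for n in ("scene","top"): cv2.imwrite(f"pics/{n}2.png",capture(n)["frame"])
s=cv2.imread("pics/scene2.png")[150:340,180:400]; t=cv2.imread("pics/top2.png")[195:265,190:300]
cv2.imwrite("pics/z6.png",cv2.resize(s,None,fx=3,fy=3)); cv2.imwrite("pics/z7.png",cv2.resize(t,None,fx=6,fy=6))
E
```

```text
t 2.0 tcp [0.5905 0.1771 0.1516] head -0.0977 xax [-0.  0. -1.] F [-0.42  0.15  0.13] T [ 0.01 -0.   -0.03] open 0.0852 q [ 0.17  0.51 -0.03  1.03  0.    1.84]
```

View pics/z6.png

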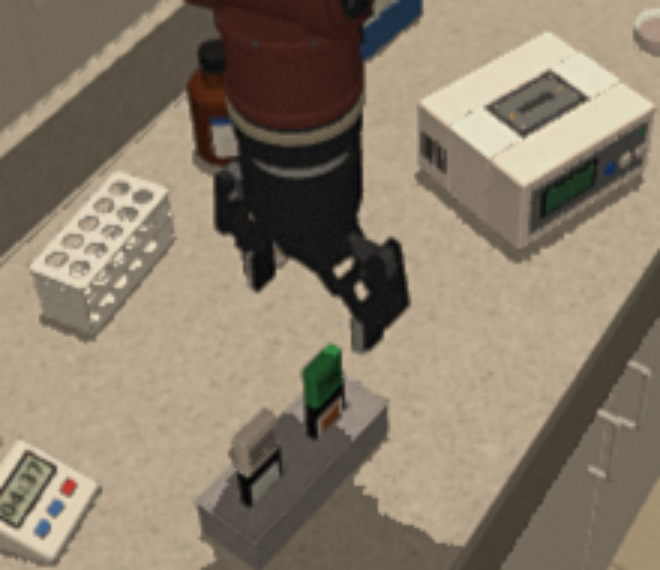

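View pics/z7.png

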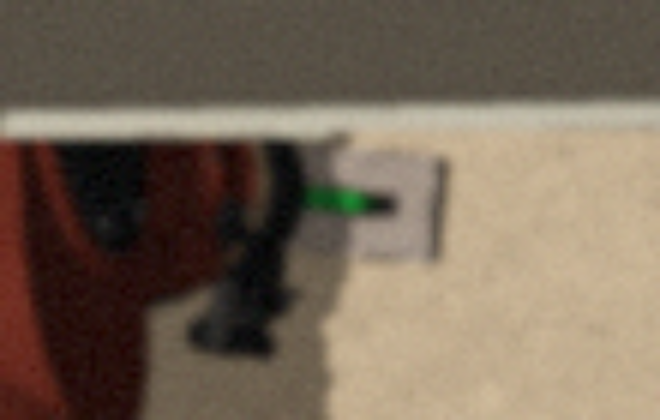

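The gripper is open above the green grip, with the jaws straddling it across x. The fingers are at (256,270) and (370,330) in the 3x crop, and the grip is at (323,375). Next I descend.

>>> servo_tool([
  [0,0,0,0,-0.002,-0.02,1],
  [0,0,0,0,0,-0.025,1],
  [0,0,0,0,0,-0.02,1],
  [0,0,0,0,0,-0.01,1],
  [0,0,0,0,0,0,1],
  [0,0,0,0,0,0,1],
])

```text
t: 2.7
tcp_pos: [0.5912, 0.1747, 0.0772]
eef_rot: [0.475, 0.524, 0.475, -0.524]
ft_force: [-0.0, -0.4, 0.1]
opening: 0.0853
```

```bash
python3 st.py; python3 - <<'E'
from cell import capture
import cv2
s=capture("scene")["frame"][210:340,220:340]
cv2.imwrite("pics/z8.png",cv2.resize(s,None,fx=4.5,fy=4.5,interpolation=cv2.INTER_CUBIC))
E
```

```text
t 2.7 tcp [0.5912 0.1747 0.0772] head -0.0983 xax [ 0.001  0.    -1.   ] F [-0.03 -0.42  0.05] T [-0.05 -0.02  0.04] open 0.0853 q [ 0.17  0.58 -0.12  0.87  0.    1.84]
```

View pics/z8.png

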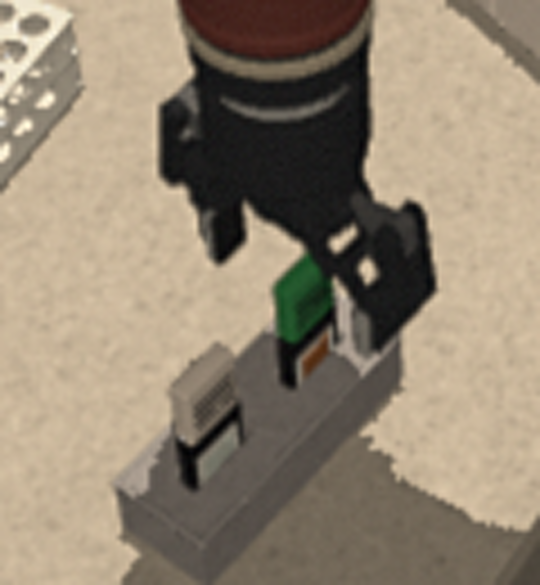

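The green grip sits between the jaws. Closing now.

>>> servo_tool([
  [0,0,0,0,0,0,0],
  [0,0,0,0,0,0,-0.5],
  [0,0,0,0,0,0,-1],
  [0,0,0,0,0,0,-1],
  [0,0,0,0,0,0,-1],
  [0,0,0,0,0,0,-1],
  [0,0,0,0,0,0,-1],
  [0,0,0,0,0,0,-1],
], squeeze=60)

```text
t: 3.55
tcp_pos: [0.5912, 0.1742, 0.0765]
eef_rot: [0.475, 0.524, 0.475, -0.524]
ft_force: [-0.1, -0.5, 3.6]
opening: 0.0111
```

```bash
python3 st.py
```

```text
t 3.55 tcp [0.5912 0.1742 0.0765] head -0.099 xax [ 0.  0. -1.] F [-0.08 -0.53  3.63] T [-0.09  0.14  0.04] open 0.0111 q [ 0.17  0.58 -0.13  0.87 -0.    1.84]
```

>>> servo_tool([
  [0,0,0,0,0,0.01,-1],
  [0,0,0,0,0,0.02,-1],
  [0,0,0,0,0,0.03,-1],
  [0,0,0,0,0,0.03,-1],
  [0,0,0,0,0,0.02,-1],
  [0,0,0,0,0,0,-1],
  [0,0,0,0,0,0,-1],
])

```text
t: 4.25
tcp_pos: [0.5911, 0.1742, 0.1863]
eef_rot: [0.475, 0.524, 0.475, -0.524]
ft_force: [-0.5, 0.5, -1.2]
opening: 0.0114
```

```bash
python3 st.py; python3 - <<'E'
from cell import capture
import cv2
s=capture("scene")["frame"][180:340,220:380]; cv2.imwrite("pics/raw9.png",s)
cv2.imwrite("pics/z9.png",cv2.resize(s,None,fx=3.7,fy=3.7,interpolation=cv2.INTER_CUBIC))
E
```

```text
t 4.25 tcp [0.5911 0.1742 0.1863] head -0.099 xax [ 0.  0. -1.] F [-0.53  0.46 -1.21] T [ 0.03  0.06 -0.02] open 0.0114 q [0.17 0.49 0.03 1.11 0.   1.84]
```

View pics/z9.png

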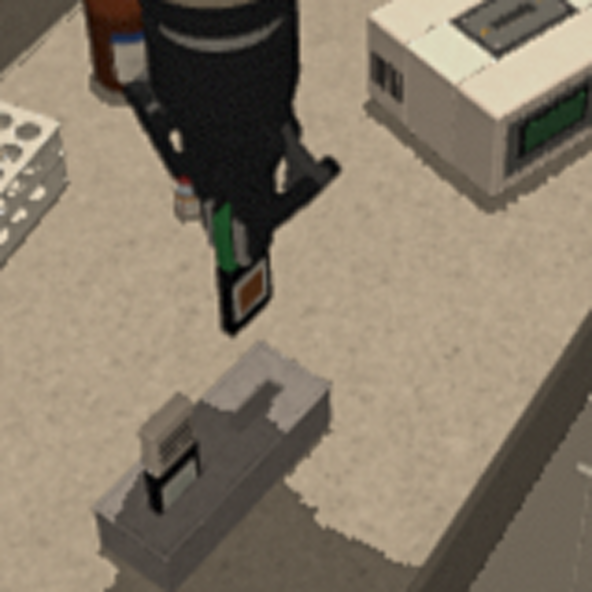

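The slide is upright in the jaws and its blade end is clear of the stand, at about (232,330) in the crop. The white slide hasn't moved. Next I carry it over the reader.

>>> servo_tool([
  [0,0,0,0,-0.015,0,-1],
  [0,0,-0.03,0.001,-0.035,0,-1],
  [0,0,-0.03,0.001,-0.045,0,-1],
  [0,0,-0.03,0.002,-0.045,0,-1],
  [0,0,-0.03,0.002,-0.045,0,-1],
  [0,0,-0.03,0.001,-0.045,0,-1],
  [0,0,-0.03,0.001,-0.045,0,-1],
  [0,0,-0.03,0.001,-0.04,0,-1],
  [0,0,-0.016,0.001,-0.025,0,-1],
  [0,0,0,0,-0.011,0,-1],
])

```text
t: 5.3
tcp_pos: [0.5999, -0.1799, 0.185]
eef_rot: [-0.411, -0.574, -0.412, 0.575]
ft_force: [-0.5, -0.4, -0.2]
opening: 0.0112
```

>>> servo_tool([
  [0,0,0,0,0,0,-1],
  [0,0,0,0,0,0,-1],
])

```text
t: 5.5
tcp_pos: [0.6005, -0.176, 0.1857]
eef_rot: [-0.412, -0.574, -0.413, 0.574]
ft_force: [-0.8, 0.3, -0.8]
opening: 0.0112
```

```bash
python3 st.py; python3 - <<'E'
from cell import capture
import cv2
s=capture("scene")["frame"]; t=capture("top")["frame"]
cv2.imwrite("pics/s10.png",s);cv2.imwrite("pics/t10.png",t)
cv2.imwrite("pics/z10.png",cv2.resize(s[130:235,305:410],None,fx=5.5,fy=5.5,interpolation=cv2.INTER_CUBIC))
cv2.imwrite("pics/z11.png",cv2.resize(t[200:260,310:400],None,fx=8,fy=8,interpolation=cv2.INTER_CUBIC))
E
```

```text
t 5.5 tcp [ 0.6005 -0.176   0.1857] head -0.3246 xax [-0.001  0.001 -1.   ] F [-0.84  0.33 -0.82] T [ 0.02 -0.01  0.08] open 0.0112 q [-0.4   0.51  0.06  1.12  0.    1.49]
```

View pics/z10.png

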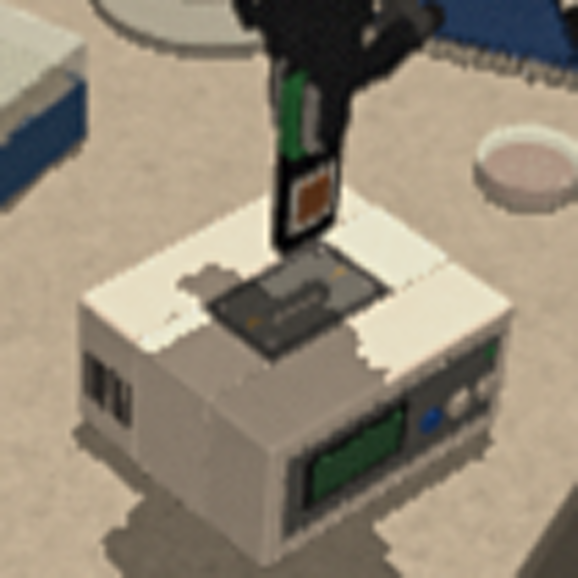

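View pics/z11.png

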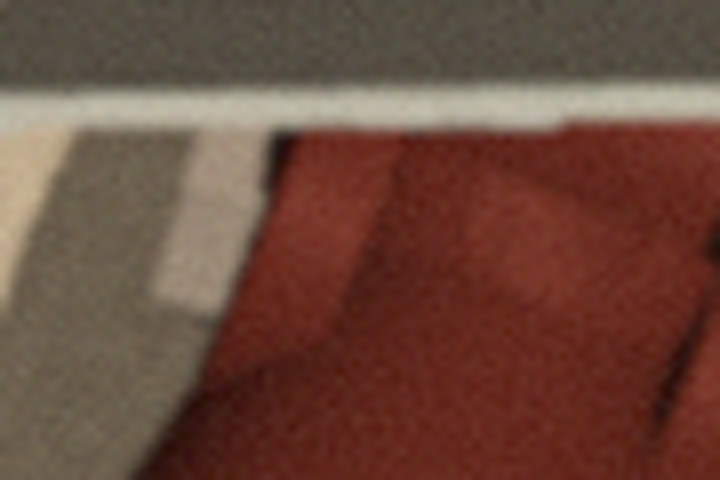

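```bash
python3 - <<'E'
from h import *
def onplane(n,uv,z):
    f,cx,cy,R,t=CAM[n]; C=-R.T@t; d=R.T@np.array([(uv[0]-cx)/f,(uv[1]-cy)/f,1]); return C+d*(z-C[2])/d[2]
for n,o,k,ends in (("scene",(310,150),7,[((303,260),(382,222)),((287,270),(397,205))]),("top",(322,205),10,[((316,172),(438,203)),((293,157),(468,212))])):
    for a,b in ends:
        A=onplane(n,pix(a,o,k),.085);B=onplane(n,pix(b,o,k),.085); d=A-B
        print(n,((A+B)/2).round(4),"yaw",round(np.arctan2(-d[0],d[1]),3),"len",np.linalg.norm(d).round(4))
E
```

```text
scene [ 0.5999 -0.1734  0.085 ] yaw -0.417 len 0.0377
scene [ 0.601  -0.1753  0.085 ] yaw -0.322 len 0.0572
top [ 0.6008 -0.1763  0.085 ] yaw -0.264 len 0.0385
top [ 0.6017 -0.1773  0.085 ] yaw -0.32 len 0.056
```

>>> servo_tool([
  [0,0,0,0,0,-0.01,-1],
  [0,0,0,0,0,-0.01,-1],
  [0,0,0,0,0,-0.006,-1],
  [0,0,0,0,0,0,-1],
  [0,0,0,0,0,0,-1],
])

```text
t: 6.1
tcp_pos: [0.601, -0.1767, 0.1601]
eef_rot: [-0.412, -0.574, -0.413, 0.574]
ft_force: [1.2, -0.6, -0.8]
opening: 0.0113
```

```bash
python3 st.py; python3 - <<'E'
from cell import capture
import cv2
s=capture("scene")["frame"]
cv2.imwrite("pics/s12.png",s)
cv2.imwrite("pics/z12.png",cv2.resize(s[140:200,325:395],None,fx=10,fy=10,interpolation=cv2.INTER_CUBIC))
cv2.imwrite("pics/z12b.png",cv2.resize(cv2.imread("pics/scene0.png")[140:200,325:395],None,fx=10,fy=10,interpolation=cv2.INTER_CUBIC))
E
```

```text
t 6.1 tcp [ 0.601  -0.1767  0.1601] head -0.3249 xax [-0.  0. -1.] F [ 1.18 -0.64 -0.8 ] T [-0.02  0.05 -0.03] open 0.0113 q [-0.4   0.53  0.02  1.06 -0.    1.49]
```

View pics/z12.png

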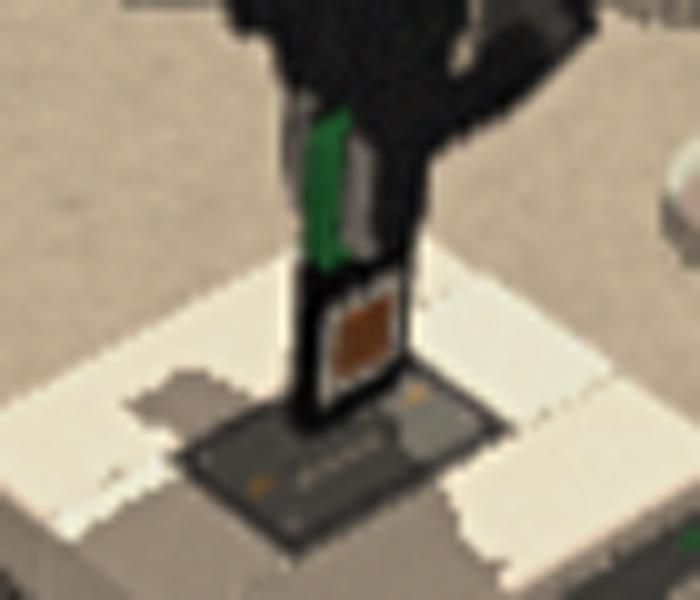

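View pics/z12b.png

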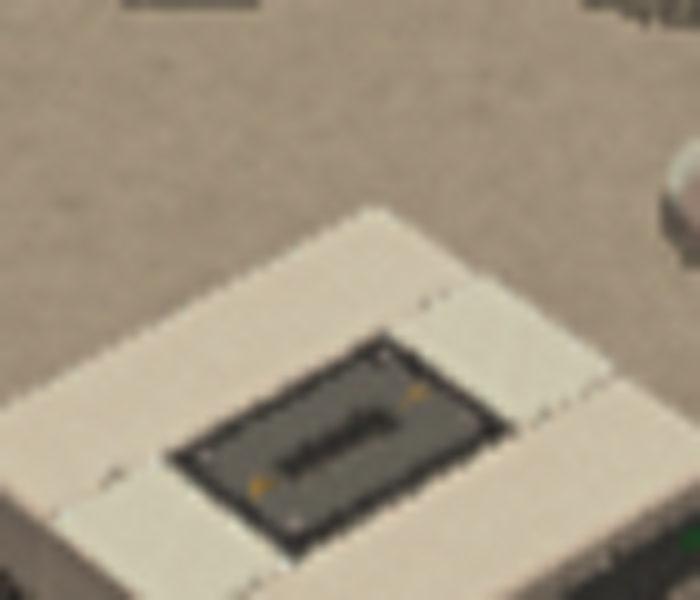

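```bash
cat > ov.py <<'E'
from h import *
import cv2,sys
def blade(x,y,zt,yaw,dy=0):
    c,s=np.cos(yaw),np.sin(yaw)
    def W(l): l=np.array(l,float)/1000; return np.c_[x+c*l[:,0]-s*(l[:,1]+dy/1000),y+s*l[:,0]+c*(l[:,1]+dy/1000),zt+l[:,2]]
    tip=W([[-2,-15,0],[2,-15,0],[2,15,0],[-2,15,0]]); sh=W([[-4,-18,6],[4,-18,6],[4,18,6],[-4,18,6]]); g=W([[-6,-17,60],[6,-17,60],[6,17,60],[-6,17,60]])
    up=W([[-4,-18,6],[-4,-18,60],[-4,18,60],[-4,18,6]])
    return [tip,sh,g,up]
def draw(img,n,polys,off,k,col):
    for p in polys:
        uv=(proj(n,p)-off+.5)*k-.5
        cv2.polylines(img,[np.round(uv).astype(int)],True,col,1)
def slot(x,y,z,yaw):
    c,s=np.cos(yaw),np.sin(yaw); r=[]
    for a,b in ((5,19),(35,80)):
        l=np.array([[-a,-b],[a,-b],[a,b],[-a,b]])/1000.; r.append(np.c_[x+c*l[:,0]-s*l[:,1],y+s*l[:,0]+c*l[:,1],np.full(4,z)])
    l=np.array([[-70,-80],[70,-80],[70,80],[-70,80]])/1000.; r[1]=np.c_[x+c*l[:,0]-s*l[:,1],y+s*l[:,0]+c*l[:,1],np.full(4,z)]
    return r
E
python3 - <<'E'
from ov import *
a=cv2.imread("pics/z12.png"); draw(a,"scene",blade(.601,-.1765,.0935,-.325),(325,140),10,(0,0,255)); draw(a,"scene",slot(.601,-.1765,.085,-.322),(325,140),10,(255,255,0))
cv2.imwrite("pics/o12.png",a)
b=cv2.imread("pics/z12b.png"); draw(b,"scene",slot(.601,-.1765,.085,-.322),(325,140),10,(255,255,0)); cv2.imwrite("pics/o12b.png",b)
c=cv2.imread("pics/z4.png"); draw(c,"top",slot(.601,-.1765,.085,-.322),(322,205),10,(255,255,0)); cv2.imwrite("pics/o4.png",c)
E
```

```text
(no output)
```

View pics/o12.png

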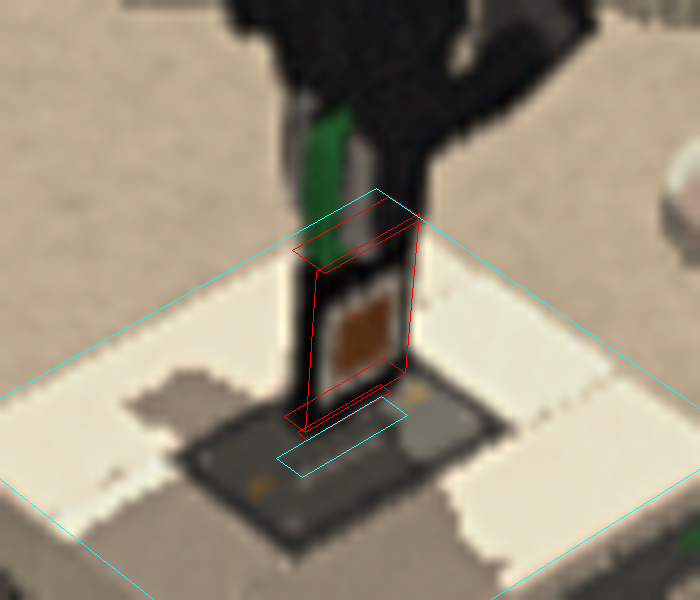

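View pics/o12b.png

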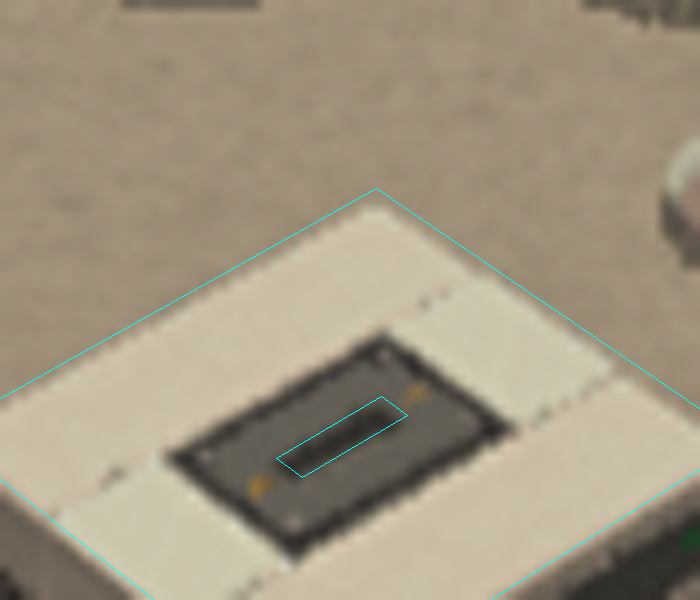

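View pics/o4.png

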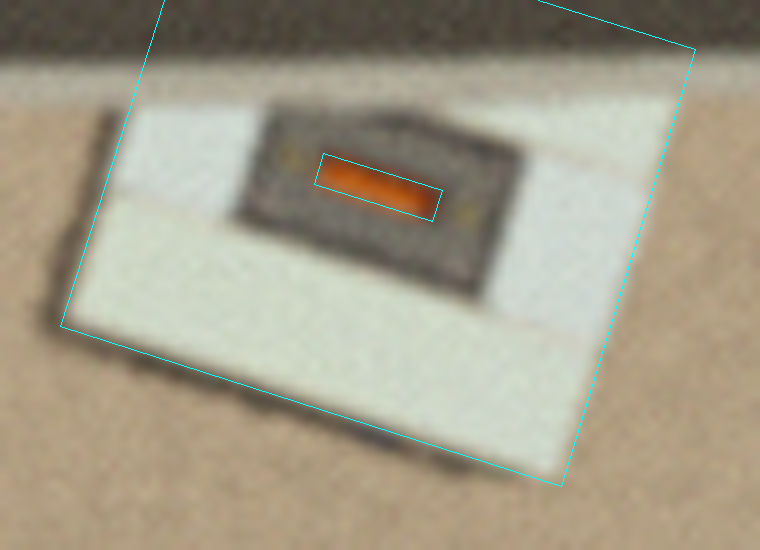

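The slot model fits both views at about (0.601, -0.1765, 0.085) with yaw -0.32. The blade overlay agrees with the image to about 0.5 px, or roughly 1 mm along y. I'll lower it in small steps and watch the force.

>>> servo_tool([
  [0,0,0,0,0.0005,-0.003,-1],
  [0,0,0,0,0,-0.003,-1],
  [0,0,0,0,0,-0.002,-1],
  [0,0,0,0,0,-0.002,-1],
  [0,0,0,0,0,-0.002,-1],
  [0,0,0,0,0,-0.001,-1],
  [0,0,0,0,0,0,-1],
])

```text
t: 6.85
tcp_pos: [0.601, -0.1763, 0.1471]
eef_rot: [-0.412, -0.574, -0.413, 0.574]
ft_force: [-0.3, 0.9, -0.8]
opening: 0.0111
```

```bash
python3 st.py; python3 - <<'E'
from cell import capture
import cv2
s=capture("scene")["frame"]
cv2.imwrite("pics/z13.png",cv2.resize(s[140:200,325:395],None,fx=10,fy=10,interpolation=cv2.INTER_CUBIC))
E
```

```text
t 6.85 tcp [ 0.601  -0.1763  0.1471] head -0.325 xax [-0.  0. -1.] F [-0.28  0.9  -0.78] T [-0.    0.01 -0.05] open 0.0111 q [-0.4   0.54 -0.    1.03  0.    1.49]
```

View pics/z13.png

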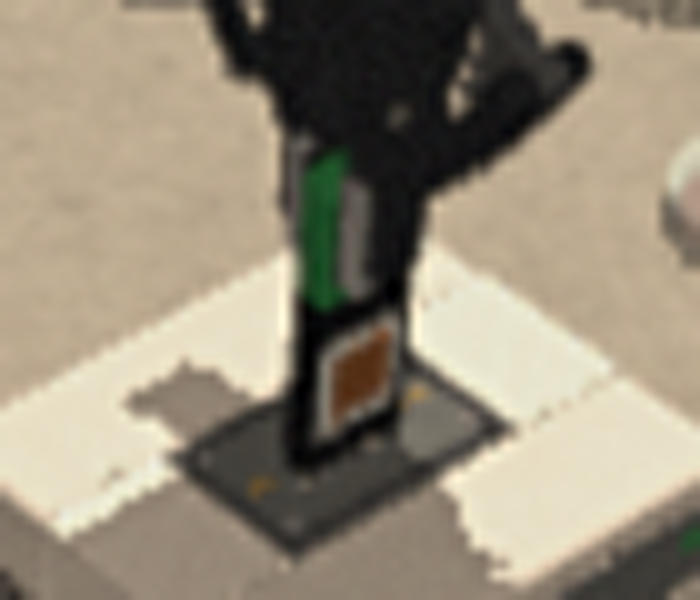

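There is no contact force yet, and the blade's end looks to be at or in the mouth around (345,445). I'll keep going.

>>> servo_tool([
  [0,0,0,0,0,-0.001,-1],
  [0,0,0,0,0,-0.001,-1],
  [0,0,0,0,0,-0.001,-1],
  [0,0,0,0,0,-0.001,-1],
  [0,0,0,0,0,0,-1],
])

```text
t: 7.4
tcp_pos: [0.601, -0.1763, 0.1431]
eef_rot: [-0.412, -0.574, -0.413, 0.574]
ft_force: [-0.8, 0.4, -0.1]
opening: 0.0112
```

```bash
python3 st.py
```

```text
t 7.4 tcp [ 0.601  -0.1763  0.1431] head -0.325 xax [-0.  0. -1.] F [-0.82  0.38 -0.07] T [-0.06  0.01  0.03] open 0.0112 q [-0.4   0.54 -0.01  1.03  0.    1.49]
```

>>> servo_tool([
  [0,0,0,0,0,-0.0015,-1],
  [0,0,0,0,0,-0.0015,-1],
  [0,0,0,0,0,-0.0015,-1],
  [0,0,0,0,0,-0.0015,-1],
  [0,0,0,0,0,-0.0015,-1],
  [0,0,0,0,0,0,-1],
])

```text
t: 8.0
tcp_pos: [0.6009, -0.1762, 0.1355]
eef_rot: [-0.412, -0.574, -0.413, 0.574]
ft_force: [-0.3, -0.3, -0.3]
opening: 0.0112
```

```bash
python3 st.py
```

```text
t 8.0 tcp [ 0.6009 -0.1762  0.1355] head -0.325 xax [-0.  0. -1.] F [-0.28 -0.3  -0.33] T [0.01 0.   0.05] open 0.0112 q [-0.4   0.54 -0.02  1.01 -0.    1.49]
```

>>> servo_tool([
  [0,0,0,0,0,-0.0015,-1],
  [0,0,0,0,0,-0.0015,-1],
  [0,0,0,0,0,-0.0015,-1],
  [0,0,0,0,0,-0.0015,-1],
  [0,0,0,0,0,-0.0015,-1],
  [0,0,0,0,0,0,-1],
])

```text
t: 8.6
tcp_pos: [0.6009, -0.1763, 0.128]
eef_rot: [-0.412, -0.574, -0.413, 0.574]
ft_force: [0.5, 0.0, 0.2]
opening: 0.0111
```

>>> servo_tool([
  [0,0,0,0,0,-0.001,-1],
  [0,0,0,0,0,-0.001,-1],
  [0,0,0,0,0,0,-1],
])

```text
t: 8.9
tcp_pos: [0.601, -0.1762, 0.1262]
eef_rot: [-0.412, -0.574, -0.413, 0.574]
ft_force: [0.0, 0.2, -0.6]
opening: 0.0114
```

>>> servo_tool([
  [0,0,0,0,0,-0.001,-1],
  [0,0,0,0,0,-0.001,-1],
  [0,0,0,0,0,0,-1],
])

```text
t: 9.2
tcp_pos: [0.601, -0.1763, 0.1241]
eef_rot: [-0.412, -0.574, -0.413, 0.574]
ft_force: [0.1, 1.1, -0.9]
opening: 0.011
```

>>> servo_tool([
  [0,0,0,0,0,-0.001,-1],
  [0,0,0,0,0,-0.001,-1],
  [0,0,0,0,0,0,-1],
])

```text
t: 9.5
tcp_pos: [0.601, -0.1763, 0.1221]
eef_rot: [-0.412, -0.574, -0.413, 0.574]
ft_force: [0.1, -0.3, -0.6]
opening: 0.0108
```

>>> servo_tool([
  [0,0,0,0,0,-0.001,-1],
  [0,0,0,0,0,-0.001,-1],
  [0,0,0,0,0,0,-1],
])

```text
t: 9.8
tcp_pos: [0.601, -0.1763, 0.1202]
eef_rot: [-0.412, -0.574, -0.413, 0.574]
ft_force: [0.2, -0.1, -0.6]
opening: 0.0111
```

>>> servo_tool([
  [0,0,0,0,0,-0.001,-1],
  [0,0,0,0,0,-0.001,-1],
  [0,0,0,0,0,0,-1],
])

```text
t: 10.1
tcp_pos: [0.601, -0.1763, 0.1181]
eef_rot: [-0.412, -0.574, -0.413, 0.574]
ft_force: [-0.1, 0.1, 0.6]
opening: 0.0114
```

>>> servo_tool([
  [0,0,0,0,0,-0.001,-1],
  [0,0,0,0,0,0,-1],
])

```text
t: 10.3
tcp_pos: [0.601, -0.1763, 0.1171]
eef_rot: [-0.412, -0.574, -0.413, 0.574]
ft_force: [-0.4, 0.0, -0.7]
opening: 0.0107
```

>>> servo_tool([
  [0,0,0,0,0,-0.001,-1],
  [0,0,0,0,0,0,-1],
])

```text
t: 10.5
tcp_pos: [0.6011, -0.1763, 0.1165]
eef_rot: [0.413, 0.574, 0.412, -0.574]
ft_force: [-0.3, -0.6, 3.1]
opening: 0.0111
```

>>> servo_tool([
  [0,0,0,0,0,-0.001,-1],
  [0,0,0,0,0,0,-1],
])

```text
t: 10.7
tcp_pos: [0.6012, -0.1764, 0.1155]
eef_rot: [0.413, 0.574, 0.412, -0.574]
ft_force: [-0.2, -0.5, 3.6]
opening: 0.0113
```

>>> servo_tool([
  [0,0,0,0,0,-0.001,-1],
  [0,0,0,0,0,0,-1],
])

```text
t: 10.9
tcp_pos: [0.6011, -0.1763, 0.1143]
eef_rot: [0.413, 0.574, 0.412, -0.574]
ft_force: [-0.7, 0.6, 4.6]
opening: 0.0113
```

The seat was met at a TCP height of about 0.1168, where the force stepped up by about 4 N. The stop should be near 0.109.

>>> servo_tool([
  [0,0,0,0,0,-0.001,-1],
  [0,0,0,0,0,-0.001,-1],
  [0,0,0,0,0,-0.001,-1],
  [0,0,0,0,0,0,-1],
])

```text
t: 11.3
tcp_pos: [0.6011, -0.1763, 0.1113]
eef_rot: [0.413, 0.574, 0.412, -0.574]
ft_force: [-0.9, 0.6, 5.5]
opening: 0.0112
```

>>> servo_tool([
  [0,0,0,0,0,-0.001,-1],
  [0,0,0,0,0,0,-1],
])

```text
t: 11.5
tcp_pos: [0.6012, -0.1764, 0.1103]
eef_rot: [0.413, 0.574, 0.412, -0.574]
ft_force: [0.2, 0.8, 5.2]
opening: 0.0114
```

>>> servo_tool([
  [0,0,0,0,0,-0.001,-1],
  [0,0,0,0,0,0,-1],
])

```text
t: 11.7
tcp_pos: [0.6012, -0.1764, 0.1094]
eef_rot: [0.413, 0.574, 0.412, -0.574]
ft_force: [-0.8, 1.0, 6.1]
opening: 0.0112
```

>>> servo_tool([
  [0,0,0,0,0,-0.0005,-1],
  [0,0,0,0,0,0,-1],
])

```text
t: 11.9
tcp_pos: [0.6012, -0.1764, 0.109]
eef_rot: [0.413, 0.574, 0.412, -0.574]
ft_force: [-0.8, 0.0, 6.2]
opening: 0.0114
```

>>> servo_tool([
  [0,0,0,0,0,-0.0005,-1],
  [0,0,0,0,0,0,-1],
])

```text
t: 12.1
tcp_pos: [0.6013, -0.1764, 0.1089]
eef_rot: [0.413, 0.574, 0.412, -0.574]
ft_force: [-2.3, 1.1, 9.7]
opening: 0.0114
```

>>> servo_tool([
  [0,0,0,0,0,-0.0005,-1],
  [0,0,0,0,0,0,-1],
])

```text
t: 12.3
tcp_pos: [0.6014, -0.1764, 0.1089]
eef_rot: [0.413, 0.575, 0.412, -0.574]
ft_force: [-3.2, 1.6, 12.4]
opening: 0.0111
```

The stop is reached: z holds at 0.1089 while the force climbs to 12 N. Next I check that it stays steady.

>>> servo_tool([
  [0,0,0,0,0,0,-1],
  [0,0,0,0,0,0,-1],
  [0,0,0,0,0,0,-1],
  [0,0,0,0,0,0,-1],
  [0,0,0,0,0,0,-1],
])

```text
t: 12.8
tcp_pos: [0.6014, -0.1764, 0.1088]
eef_rot: [0.413, 0.574, 0.412, -0.574]
ft_force: [-3.0, 0.6, 13.9]
opening: 0.0113
```

```bash
python3 st.py; python3 - <<'E'
from cell import capture
import cv2
s=capture("scene")["frame"]
cv2.imwrite("pics/s14.png",s[100:350,220:440].repeat(2,0).repeat(2,1))
cv2.imwrite("pics/z14.png",cv2.resize(s[140:200,325:395],None,fx=10,fy=10,interpolation=cv2.INTER_CUBIC))
E
```

```text
t 12.8 tcp [ 0.6014 -0.1764  0.1088] head -0.3249 xax [ 0.001 -0.    -1.   ] F [-2.97  0.58 13.87] T [ 0.37  0.87 -0.01] open 0.0113 q [-0.4   0.57 -0.05  0.95 -0.    1.49]
```

View pics/s14.png

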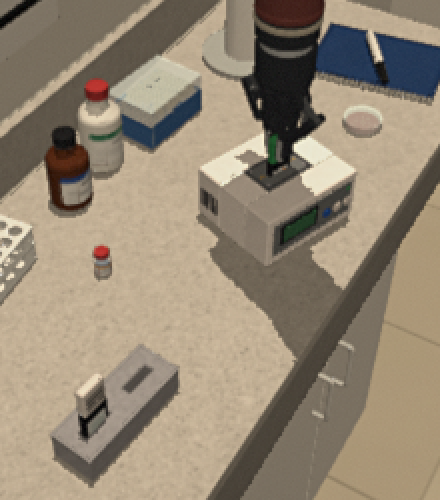

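View pics/z14.png

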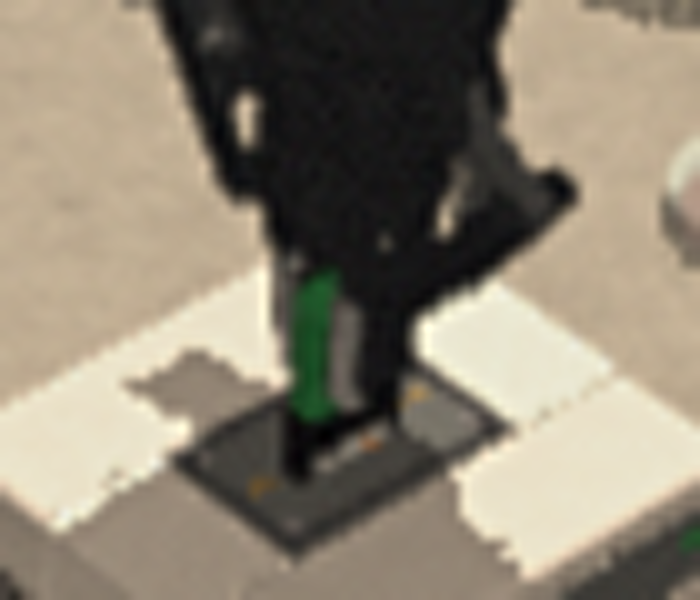

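The blade is in the slot around (340,445) with the green grip standing clear above the plate. The white slide, vial and dish are where they started, and the force is steady at about 13 N. Handing in.

```bash
python3 -c "
from cell import sign_off
print(sign_off())"; python3 st.py
```

```text
the job is handed in; nothing more can be done
None
the job is handed in; nothing more can be done
```

I took the green-gripped slide out of the stand, passed it upright through the reader's slot and pressed the sprung seat to its firm stop. I handed in at about 12.8 s, still gripping it.

**Seat:** The nose met the seat at a TCP height of about 0.1168 m, roughly 35 mm below the mouth. The stop came about 8 mm lower at 0.1089 m, where the height stopped changing and the force rose.

**Last readings:** The upward force was about 13.9 N with about 3 N sideways. The TCP was steady at (0.601, -0.176, 0.109), tilt was about 0.001 rad, and the finger opening was 11.3 mm on the grip. I had set the squeeze to 60 N.

**Last picture:** The blade was in the slot with the grip clear of the plate. The white slide, vial and dish looked unmoved by eye; I didn't re-measure them.

**Disagreements and gaps:**
- **Heights:** The two-view fit put the reader top at 80 mm and the stand top at 33 mm, against 85 and 40 mm in the text. The grip middle came out at 88 mm, against the 90 mm I expected from the text's sizes. I used the text's height for the slot.
- **Slide position:** The overlay suggested the slide sat about 1 mm off along y, and I corrected half of that.
- **Top camera:** The arm blocked it over the reader, so alignment there was checked from the scene camera and the force readings only.
- **Seat travel:** I inferred it from force and height, since it can't be read directly.

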